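# Sort the seashells with the slotted hand sieve

## Robot

A 6-joint arm with a two-finger parallel gripper is mounted at the origin on the work surface. World frame = base frame: x ahead of the robot, y to its left, z up, the work surface at z = 0. Lengths are in mm, angles in rad, forces in N, time in s.
With the tool pointing down it reaches from about 350 to 775 mm from the base axis. Payload 7.3 kg.
Tool frame: the origin (TCP) lies midway between the tips of the shut fingers; the grasp point (between the pads) lies 19 mm behind it (bot.tcp_to_grasp is the distance from the TCP to the grasp point, in mm); z points along the fingers, y is the line along which they close (so a half turn about z gives the same grasp; the last joint's range is limited). The gripper opens to 92 mm and grips with 3 to 60 N. Pads are 19 mm wide; open, the fingers measure 130 mm over their backs; the gripper's body (75 mm by 190 mm) begins 47 mm behind the grasp point.
Start: joints at [1.083, 0.342, 1.524, -0, 1.275, -0.146], TCP at [175.958, 494.655, 226.741] pointing down, gripper open.
Joint ranges: [-2.53, 2.53], [-0.77, 2.02], [0.04, 2.7], [-1, 4.14], [0.28, 2.66], [-3.11, 3.11]. Speed limits (rad/s): [2.57, 2.57, 3.14, 3.14, 3.14, 3.14].

## Interface

Orientations are given as [roll, pitch, yaw] about the fixed x, y, z axes, in that order (R = Rz(yaw) Ry(pitch) Rx(roll)).
In Python, from plant import bot, viewer gives the robot as it stands. The module is installed in compiled form; this text tells all that it offers.
- The arm moves only by the shell command python3 -m handwheel 'ROWS'. ROWS is text: rows parted by semicolons, each of 7 numbers parted by spaces: the shift along the tool's x, y, z scaled (see below), then the turn, a rotation vector about the tool's x, y, z scaled (see below), then the opening, from -1 (shut) to 1 (fully open), so that 0 is half open. In form: tx ty tz rx ry rz gripper; .... A call has 1 to 8 rows; each row is the pose to reach, as a shift and turn from the pose commanded when the call began, along the tool's axes at that moment, turning the shorter way round; what a row does not reach only later rows make up. The controller multiplies each number of a shift by 10 cm and each number of a turn by pi rad. A row lasts 1/12 s, in which the tool goes at most 41.7 mm and 7.16 degrees, less where a joint would pass 70% of its speed; a pose out of reach is approached as far as the arm can. A call with a number of a shift or a turn outside -1 to 1 is refused whole. A call with a gripper value outside its range is refused whole. The fingers move at their own pace and stop on an object; the grip force is fixed at half the most. Time passes only in rows, so rows that repeat a pose let the fingers close. It gives the time, the measured TCP pose, the force, the opening and the grip force at its end, in the units of the state.
- bot.get_obs(): the state, without advancing time (a new reading comes with each control period).
- viewer.capture(name): name is "side" or "top"; returns a dict with "frame" (400x640x3 uint8, red, green, blue), "fov_y" (degrees; the focal length in pixels is half the picture's height over the tangent of half this angle, whatever the lens; pixels are square), "cx", "cy" (the principal point, pixels), "dist_coeffs" ([k1, k2, p1, p2, k3] as OpenCV has them; the pictures are not rectified), "T" (4x4, takes a point from camera to world coordinates). Camera axes: x right, y down, z forward; pixel columns grow to the right and rows downward; lengths in mm; the calibration is good to about 2 mm. A picture is of the moment at which its call begins. There is no depth.
- bot.close_job(): hands the job in; it is judged then, once.
Trained networks look in a picture, given as the dict that the camera call returned (one of the last four; its "shot" number tells which), for a name from the list of things; names that differ only in an ending like _2 or _b are one class to them, and where a whole thing is asked for, a point or a joint stands for the part that bears it (a point fixed in the world has none). Each returns a list of dicts, best first, with "score" (0 to 1); they miss things now and then, are a little off and sometimes report something else, mostly with a low value. They report only what shows in the picture. A call takes as long as a camera call.
- viewer.recognise(target, picture): "centre" ([column, row] in pixels, amid what is visible of it).
- viewer.cut_out(target, picture): "pixels" (400x640 bool, what is visible of it) and "centre" ([column, row] in pixels, amid what is visible of it).
The state is a dict: "time": time; "joint_positions": joint angles; "dq": joint speeds; "tau": joint torques, N m; "tool_pos": TCP position; "tcp_rot": TCP orientation; "contact_force": force on the tool from outside, world axes, zero at the start; "moment": the same for the moment, N m; "grip_width": finger opening in mm; "finger_force": force on a finger pad.
Only numpy, scipy, OpenCV 4.12 (cv2) and the standard library are available. Lean on these libraries where they do the work, as an engineer would, in place of code of your own. Each camera call takes 0.05 s, during which the arm holds its last target. There are 200 camera calls.

## Task

Hold the hand sieve over the deep square tub and shake it until all four small shells have dropped through its slots into the tub, keeping the three big shells in the sieve. Then tip the big shells out of the lifted sieve into the low round dish, and set the empty sieve back upright in the middle of its cork mat. Leave the bottles, cups, candle and mould where they stand.

Things in the scene. Friction and masses are not known exactly. Their poses are not given: they have to be found in the camera images.
- sieve: Hand sieve: loose scoop-shaped box, wood frame, steel floor, about 0.4 kg plus shells, 181 long (x -95 to +86 mm), 128 wide (y), 116 inside, walls 42 high. Origin at its underside, below the handle; x towards its back wall, -x towards its open nose, z up. It starts on the mat with all shells in it.
- sieve_grip (a point): Centre of the sieve's handle, 100 mm above the sieve's origin, near the balance point; same axes. A level wooden bar 16 wide (x) and 16 high (z) that spans the sieve along y for 128 mm, on two uprights (20 x 6) at the side walls. Take it from above, the fingers closing along the sieve's x.
- sieve_floor (a point): Middle of the slotted floor, on its top: x +18 mm, 9 mm over the sieve's origin. From x -41 to +80 run three slots 26 wide along x, between flat bars 14 wide at y -20 and +20 (6 mm ledges at the walls). Small shells lie on the bars till a brisk y shake (4 m/s2 or more) or a sideways tilt over 25 degrees brings them over a slot. Big ones cannot pass.
- sieve_nose (a point): Middle of the nose edge, x -95 mm, 20 mm over the sieve's origin. From x -55 to the nose the floor is a solid ramp rising at 15 degrees, open at its end; a 22 degree run-up leads to it out of the slots. Shells slide on the sieve's wood and steel at slopes of 13 to 20 degrees, so tipping the nose about 60 degrees down empties the sieve over the nose.
- tub: Deep square white tub, 190 x 190 outside, 70 high, wall and floor 4; does not move. Origin at the centre of its underside; for the small shells.
- dish: Low round white dish, Ø196 at the rim, Ø176 at the foot, 45 high, wall 4, floor 5 thick; does not move. Origin at the centre of its underside; for the big shells.
- mat: Cork mat 180 x 150 (x, y), 4 thick, fixed, on which the sieve starts with its underside at z = 4 mm. Origin at the centre of its underside. (Not listed: fixed equipment along the far edge of the table, beyond x = 0.73 m: hot plate with pot, jug and stock tray up to 145 tall, a stack of cups 180 tall; a menu stand 215 tall at the left edge beside the robot.)
- small1_mid (a point): Small limpet shell, a low cone Ø18, 11 high, about 10 g, in the sieve at the start; the point is its middle (5 mm over its base).
- small2_mid (a point): Small limpet shell, a low cone Ø18, 11 high, about 10 g, in the sieve at the start; the point is its middle (5 mm over its base).
- small3_mid (a point): Small limpet shell, a low cone Ø18, 11 high, about 10 g, in the sieve at the start; the point is its middle (5 mm over its base).
- small4_mid (a point): Small limpet shell, a low cone Ø18, 11 high, about 10 g, in the sieve at the start; the point is its middle (5 mm over its base).
- big1_mid (a point): Big top shell, a cone Ø38, 37 high, about 28 g, in the sieve at the start; the point is its middle (15 mm over its base).
- big2_mid (a point): Big top shell, a cone Ø38, 37 high, about 28 g, in the sieve at the start; the point is its middle (15 mm over its base).
- big3_mid (a point): Big top shell, a cone Ø38, 37 high, about 28 g, in the sieve at the start; the point is its middle (15 mm over its base).
- bottle1: Bystander, loose, to be left alone: amber glass dropper-oil bottle with black cap, Ø30, 75 tall. Origin at the centre of its underside.
- bottle2: Bystander, loose, to be left alone: a second such bottle, Ø30, 75 tall. Origin at the centre of its underside.
- cup1: Bystander, loose, to be left alone: empty white paper cup, Ø80 at the rim, 110 tall. Origin at the centre of its underside.
- cup2: Bystander, loose, to be left alone: white paper cup full of wooden stirring sticks, Ø80, about 155 tall over the sticks. Origin at the centre of its underside.
- candle: Bystander, loose, to be left alone: round terracotta-coloured candle, Ø72, 85 tall. Origin at the centre of its underside.
- mould: Bystander, loose, to be left alone: round wooden mould disc, Ø110, 18 thick. Origin at the centre of its underside.

How it is judged (in metres and radians):
On the way, in this order (a step that is already met when the one before it is completed fails the run):
1. all four small shells lie in the tub while the three big ones are still in the sieve, which is held over the tub (x of small1_mid in the frame of tub between -0.094 and 0.094 m and y of small1_mid in the frame of tub between -0.094 and 0.094 m and height (world z) of each of small1_mid, small2_mid, small3_mid, small4_mid below 0.05 m and x of small2_mid in the frame of tub between -0.094 and 0.094 m and y of small2_mid in the frame of tub between -0.094 and 0.094 m and x of small3_mid in the frame of tub between -0.094 and 0.094 m and y of small3_mid in the frame of tub between -0.094 and 0.094 m and x of small4_mid in the frame of tub between -0.094 and 0.094 m and y of small4_mid in the frame of tub between -0.094 and 0.094 m and x of big1_mid in the frame of sieve between -0.105 and 0.085 m and y of big1_mid in the frame of sieve between -0.062 and 0.062 m and z of big1_mid in the frame of sieve between -0.005 and 0.08 m and x of big2_mid in the frame of sieve between -0.105 and 0.085 m and y of big2_mid in the frame of sieve between -0.062 and 0.062 m and z of big2_mid in the frame of sieve between -0.005 and 0.08 m and x of big3_mid in the frame of sieve between -0.105 and 0.085 m and y of big3_mid in the frame of sieve between -0.062 and 0.062 m and z of big3_mid in the frame of sieve between -0.005 and 0.08 m and horizontal distance between sieve and tub below 0.13 m and height (world z) of sieve above 0.06 m), for 0.2 s.
2. the three big shells lie in the dish, the small ones in the tub, the sieve is still lifted (x of small1_mid in the frame of tub between -0.094 and 0.094 m and y of small1_mid in the frame of tub between -0.094 and 0.094 m and height (world z) of each of small1_mid, small2_mid, small3_mid, small4_mid below 0.05 m and x of small2_mid in the frame of tub between -0.094 and 0.094 m and y of small2_mid in the frame of tub between -0.094 and 0.094 m and x of small3_mid in the frame of tub between -0.094 and 0.094 m and y of small3_mid in the frame of tub between -0.094 and 0.094 m and x of small4_mid in the frame of tub between -0.094 and 0.094 m and y of small4_mid in the frame of tub between -0.094 and 0.094 m and horizontal distance between each of big1_mid, big2_mid, big3_mid and dish below 0.092 m and height (world z) of each of big1_mid, big2_mid, big3_mid below 0.06 m and height (world z) of sieve above 0.05 m), for 0.2 s.
At the end, for the whole second after the job is handed in: All four small shells in the tub (inside its walls, lower than 50 mm), all three big shells in the dish (within 92 mm of its centre, lower than 60 mm), and the sieve at rest, upright (within 0.1 rad), on its mat, its origin within 50 mm of the mat's centre and less than 12 mm above the table (x of small1_mid in the frame of tub between -0.094 and 0.094 m and y of small1_mid in the frame of tub between -0.094 and 0.094 m and height (world z) of each of small1_mid, small2_mid, small3_mid, small4_mid below 0.05 m and x of small2_mid in the frame of tub between -0.094 and 0.094 m and y of small2_mid in the frame of tub between -0.094 and 0.094 m and x of small3_mid in the frame of tub between -0.094 and 0.094 m and y of small3_mid in the frame of tub between -0.094 and 0.094 m and x of small4_mid in the frame of tub between -0.094 and 0.094 m and y of small4_mid in the frame of tub between -0.094 and 0.094 m and horizontal distance between each of big1_mid, big2_mid, big3_mid and dish below 0.092 m and height (world z) of each of big1_mid, big2_mid, big3_mid below 0.06 m and horizontal distance between sieve and mat below 0.05 m and height (world z) of sieve below 0.012 m and angle between sieve's own z axis and vertical below 0.1 rad and linear speed of sieve below 0.03 m/s); the robot touches nothing.
It fails at once if a bottle is pushed more than 30 mm or knocked over (distance of any of bottle1, bottle2 from where it was at the start of the episode above 0.03 m or angle between any of bottle1, bottle2's own z axis and vertical above 0.4 rad).
It fails at once if a paper cup is pushed more than 30 mm or knocked over (distance of any of cup1, cup2 from where it was at the start of the episode above 0.03 m or angle between any of cup1, cup2's own z axis and vertical above 0.4 rad).
It fails at once if the candle or the mould is pushed more than 30 mm or knocked over (distance of any of candle, mould from where it was at the start of the episode above 0.03 m or angle between any of candle, mould's own z axis and vertical above 0.4 rad).
It also fails if it takes over 72 s, if anything falls off the work surface, if the arm or the gripper's body presses on something with over 40 N, if the wrist force passes 120 N, or if a joint passes its speed limit or range.

## Working session

There is one attempt and no reset: what is moved stays moved. The work goes in short steps, Python scripts to look and compute and a shell command to move; the robot and the scene stay as the last step left them, time stands still between calls to the robot, and variables do not carry over. Pictures are saved under pics/ and viewed, at most 10 in all, crops included, and the job is handed in when it is done.

```bash
mkdir -p pics; cat > h.py <<'E'
import numpy as np, cv2
from plant import bot, viewer
def K(p):
    f=200/np.tan(np.radians(p["fov_y"])/2)
    return np.array([[f,0,p["cx"]],[0,f,p["cy"]],[0,0,1]])
def toz(p,uv,z):
    n=cv2.undistortPoints(np.array([[uv]],float),K(p),np.array(p["dist_coeffs"],float))[0,0]
    T=np.array(p["T"]); d=T[:3,:3]@[n[0],n[1],1]; o=T[:3,3]
    return o+d*(z-o[2])/d[2]
def proj(p,X):
    Ti=np.linalg.inv(np.array(p["T"]))
    return cv2.projectPoints(np.atleast_2d(np.array(X,float)),cv2.Rodrigues(Ti[:3,:3])[0],Ti[:3,3],K(p),np.array(p["dist_coeffs"],float))[0][:,0]
def save(p,n): cv2.imwrite("pics/"+n+".png",p["frame"][:,:,::-1])
E
python3 - <<'E'
from h import *
np.set_printoptions(precision=1,suppress=True)
ps={n:viewer.capture(n) for n in("top","side")}
for n,p in ps.items(): save(p,n+"0"); print(n,p["T"],p["fov_y"])
Z=dict(sieve=40,sieve_grip=104,sieve_nose=24,tub=35,dish=20,mat=4,bottle1=37,cup1=55,cup2=75,candle=42,mould=9,small1_mid=18,big1_mid=30)
for t,z in Z.items():
  for n,p in ps.items():
    for r in viewer.recognise(t,p)[:4]:
      print(t,n,round(r["score"],2),np.array(r["centre"]),toz(p,r["centre"],z)[:2])
print(bot.get_obs())
E
```

```text
top [[  -0.    -1.     0.1  346.6]
 [  -1.     0.     0.    -4.9]
 [  -0.    -0.1   -1.  1345. ]
 [   0.     0.     0.     1. ]] 47.55015005132247
side [[ -1.   -0.1   0.2 294. ]
 [ -0.2   0.5  -0.8 927.1]
 [ -0.   -0.8  -0.6 764.6]
 [  0.    0.    0.    1. ]] 46.26423079695491
sieve top 0.59 [424.2 209.6] [ 467.8 -287.5]
sieve side 0.88 [350.8 175.1] [ 497.3 -248.5]
sieve_grip top 0.69 [423.2 201.2] [ 485.  -272.4]
sieve_grip side 0.64 [346.6 174.7] [ 490.8 -144.2]
sieve_nose top 0.72 [425.4 201.4] [ 493.1 -295.9]
sieve_nose top 0.64 [173.2 139.6] [703.6 444.6]
sieve_nose side 0.73 [350.9 173.4] [ 503.3 -284.4]
sieve_nose side 0.38 [376.8 216.3] [394.9 -82.7]
tub top 0.57 [321.4 173.8] [582.8   3.7]
tub side 0.66 [296.8 228.6] [583.3  30.5]
dish top 0.78 [225.9 225. ] [442.7 288.1]
dish side 0.62 [325.8 319.5] [446.3 290.8]
mat top 0.71 [416.1 203.2] [ 490.8 -272.8]
mat side 0.77 [325.3 191.4] [ 563.5 -198.9]
bottle1 top 0.52 [355.8 236.4] [397.2 -89.2]
bottle1 top 0.45 [293.8 244.8] [378.6  89.1]
bottle1 side 0.71 [374.6 213.4] [400.6 -76.5]
bottle1 side 0.57 [373.  259.9] [377.4 1
[... 600 characters left out ...]
38.4] [ 680.2 -423.5]
mould side 0.66 [310.7 147.9] [ 672.8 -443.7]
mould side 0.47 [226.7 276.4] [701.6 208.9]
small1_mid side 0.45 [330.9 191.4] [ 542.7 -181.8]
big1_mid top 0.64 [407.1 181. ] [ 553.9 -245.4]
big1_mid top 0.43 [428.7 174.4] [ 571.3 -309. ]
big1_mid top 0.38 [356.9 232.7] [408.  -93.2]
{'time': 1.4, 'joint_positions': array([ 1.1,  0.3,  1.5,  0. ,  1.3, -0.1]), 'dq': array([ 0.,  0., -0.,  0., -0., -0.]), 'tau': array([  0. , -43.1, -24.4,   0.1,   0. ,  -0. ]), 'tool_pos': array([176. , 494.7, 226.7]), 'tcp_rot': array([ 3.1, -0. ,  2.8]), 'contact_force': array([-0.6, -0.2, -0.4]), 'moment': array([-0.1, -0. , -0. ]), 'finger_force': 0.0, 'grip_width': 91.56835974545196}
```

View pics/top0.png

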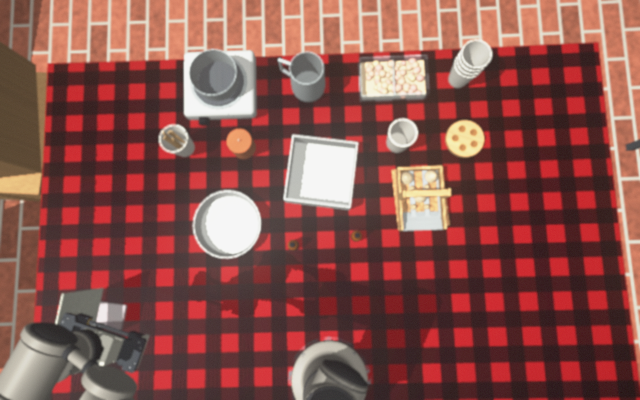

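View pics/side0.png

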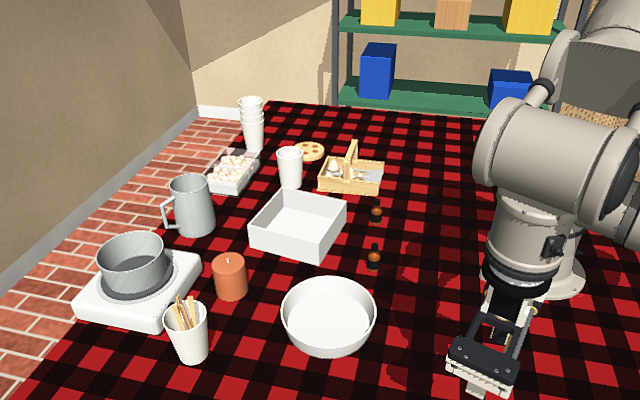

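```bash
python3 - <<'E'
from h import *
a=cv2.imread("pics/top0.png")[155:240,380:465]; b=cv2.imread("pics/side0.png")[130:205,305:400]
a=cv2.resize(a,(425,425),interpolation=cv2.INTER_CUBIC);b=cv2.resize(b,(375,296),interpolation=cv2.INTER_CUBIC)
c=np.zeros((425,800,3),np.uint8);c[:,:425]=a;c[:296,425:]=b;cv2.imwrite("pics/crop0.png",c)
E
```

```text
(no output)
```

View pics/crop0.png

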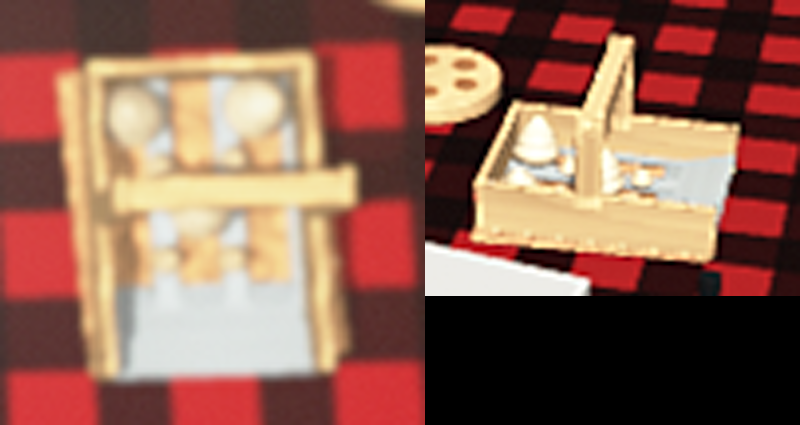

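```bash
python3 - <<'E'
from h import *
np.set_printoptions(precision=1,suppress=True)
p=viewer.capture("top")
c=lambda u,v:(380+u/5-.4,155+v/5-.4)
for n,uv,z in [("hl",c(113,192),112),("hr",c(356,184),112),("bl",c(88,60),46),("br",c(314,53),46),("nl",c(102,376),40),("nr",c(328,370),40)]:
  print(n,toz(p,uv,z))
for uv in[(292,136),(357,143),(350,208),(284,201)]: print("tub",toz(p,uv,70))
m=viewer.cut_out("mat",p); 
for r in m[:1]:
  q=cv2.minAreaRect(np.argwhere(r["pixels"])[:,::-1].astype(np.float32));print(q,[toz(p,x,4) for x in cv2.boxPoints(q)])
d=viewer.cut_out("dish",p)[0]["pixels"]; e=cv2.fitEllipse(max(cv2.findContours(d.astype(np.uint8),0,1)[0],key=len)); print(e,toz(p,e[0],45))
from scipy.spatial.transform import Rotation as R
o=bot.get_obs();print(R.from_euler("xyz",o["tcp_rot"]).as_matrix(),o["tool_pos"])
E
```

```text
hl [ 508.4 -215.3  112. ]
hr [ 508.5 -346.5  112. ]
bl [ 594.5 -216.4   46. ]
br [ 594.1 -346.    46. ]
nl [ 412.1 -215.5   40. ]
nr [ 411.8 -343.3   40. ]
tub [690.   84.8  70. ]
tub [ 662.7 -101.4   70. ]
tub [476.  -74.1  70. ]
tub [501.9 111.8  70. ]
((418.839111328125, 199.43637084960938), (70.89646911621094, 40.09718322753906), 66.57130432128906) [array([ 578.6, -189.7,    4. ]), array([ 623.1, -301.4,    4. ]), array([ 426.5, -371.3,    4. ]), array([ 383.2, -261.9,    4. ])]
((226.3926239013672, 224.1173095703125), (65.8760757446289, 67.48958587646484), 36.36227035522461) [443.4 281.1  45. ]
[[-0.9  0.3  0. ]
 [ 0.3  0.9  0. ]
 [-0.   0.  -1. ]] [176.  494.7 226.7]
```

The top view shows the sieve at about (424,200) with its nose towards the robot, the tub at (321,174), the dish at (226,224) and the bottles at (294,245) and (356,236). The sieve crop puts the handle at about (427,193), with yaw close to 0. That places the handle at (508,-281) mm, the tub at (583,5) and the dish at (443,283).

```bash
python3 -m handwheel '-0.4 -0.3 -0.3 0 0 0.16 1; -0.99 -0.71 -0.3 0 0 0.3 1; -0.99 -0.71 -0.3 0 0 0.39 1; -0.99 -0.71 -0.3 0 0 0.39 1; -0.99 -0.71 -0.3 0 0 0.39 1; -0.99 -0.71 -0.3 0 0 0.39 1; -0.99 -0.71 -0.3 0 0 0.39 1; -0.99 -0.71 -0.3 0 0 0.39 1'
python3 -m handwheel '0 0 0 0 0 0.075 1; 0 0 0 0 0 0.075 1;0 0 0 0 0 0.075 1'
```

```text
time: 2.22
tool_pos: [245.6, 394.4, 256.9]
tcp_rot: [3.141, -0.0, 1.793]
contact_force: [-0.2, 0.0, -0.3]
grip_width: 92.0
finger_force: 0.0
time: 2.47
tool_pos: [245.4, 394.6, 256.8]
tcp_rot: [3.141, -0.0, 1.56]
contact_force: [0.6, -0.3, -0.5]
grip_width: 91.8
finger_force: 0.0
```

```bash

python3 -m handwheel '-0.33 0.2 0 0 0 0 1; -0.66 0.4 0 0 0 0 1; -1 0.6 0 0 0 -0.003 1' | tail -0
python3 -m handwheel '-0.33 0.2 0 0 0 0 1; -0.66 0.4 0 0 0 0 1; -1 0.6 0 0 0 0 1'| tail -0
python3 -m handwheel '-0.33 0.2 0 0 0 0 1; -0.66 0.4 0 0 0 0 1; -1 0.6 0 0 0 0 1'| tail -0
python3 -m handwheel '-0.33 0.2 0 0 0 0 1; -0.66 0.4 0 0 0 0 1; -1 0.6 0 0 0 0 1'| tail -0
python3 -m handwheel '-0.33 0 0 0 0 0 1; -0.66 0 0 0 0 0 1; -1 0 0 0 0 0 1'| tail -0
python3 -m handwheel '-0.33 0.1 0 0 0 0 1; -0.66 0.2 0 0 0 0 1; -1 0.23 0 0 0 0 1; -1 0.23 0 0 0 0 1; -1 0.23 0 0 0 0 1'
```

```text
time: 4.13
tool_pos: [508.9, -206.7, 256.1]
tcp_rot: [-3.141, -0.001, 1.574]
contact_force: [-0.2, -0.5, 0.5]
grip_width: 91.6
finger_force: 0.0Exception ignored on flushing sys.stdout:
BrokenPipeError: [Errno 32] Broken pipe
Exception ignored on flushing sys.stdout:
BrokenPipeError: [Errno 32] Broken pipe
Exception ignored on flushing sys.stdout:
BrokenPipeError: [Errno 32] Broken pipe
Exception ignored on flushing sys.stdout:
BrokenPipeError: [Errno 32] Broken pipe
Exception ignored on flushing sys.stdout:
BrokenPipeError: [Errno 32] Broken pipe
```

```bash

python3 -m handwheel '-0.37 0 0 0 0 0 1; -0.74 0 0.3 0 0 0 1; -0.74 0 0.6 0 0 0 1; -0.74 0 0.9 0 0 0 1; -0.74 0 0.9 0 0 0 1'
python3 -m handwheel '0 0 0.2 0 0 0 1; 0 0 0.4 0 0 0 1; 0 0 0.6 0 0 0 1; 0 0 0.7 0 0 0 1; 0 0 0.81 0 0 0 1; 0 0 0.81 0 0 0 1;0 0 0.81 0 0 0 1'
python3 -c "
from h import *
save(viewer.capture('side'),'s1')"
```

```text
time: 4.55
tool_pos: [506.4, -276.5, 160.8]
tcp_rot: [-3.132, -0.007, 1.576]
contact_force: [-1.0, 0.9, -1.1]
grip_width: 91.6
finger_force: 0.0
time: 5.13
tool_pos: [509.8, -279.0, 86.5]
tcp_rot: [3.141, 0.0, 1.575]
contact_force: [0.1, -0.1, -0.4]
grip_width: 91.5
finger_force: 0.0
```

View pics/s1.png

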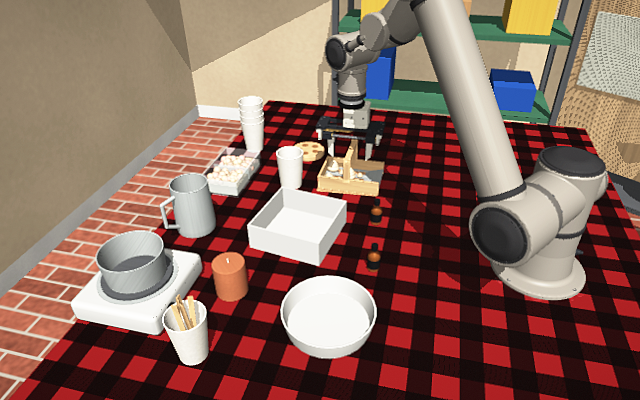

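The side view shows the open fingers on either side of the handle bar at about (350,150). I'll close them and lift.

```bash

python3 -m handwheel '0 0 0 0 0 0 -1; 0 0 0 0 0 0 -1; 0 0 0 0 0 0 -1; 0 0 0 0 0 0 -1; 0 0 0 0 0 0 -1; 0 0 0 0 0 0 -1; 0 0 0 0 0 0 -1;0 0 0 0 0 0 -1'
python3 -m handwheel '0 0 -0.01 0 0 0 -1; 0 0 -0.03 0 0 0 -1; 0 0 -0.06 0 0 0 -1; 0 0 -0.1 0 0 0 -1; 0 0 -0.15 0 0 0 -1; 0 0 -0.19 0 0 0 -1; 0 0 -0.22 0 0 0 -1; 0 0 -0.23 0 0 0 -1'
```

```text
time: 5.85
tool_pos: [509.4, -279.2, 85.7]
tcp_rot: [-3.142, -0.0, 1.574]
contact_force: [0.3, -0.5, 0.8]
grip_width: 43.1
finger_force: 0.0
time: 6.52
tool_pos: [509.4, -279.3, 109.0]
tcp_rot: [3.141, 0.0, 1.574]
contact_force: [0.3, -0.3, -5.6]
grip_width: 15.5
finger_force: 30.0
```

```bash

python3 -m handwheel '0 0 0.02 0 0 0 -1;0 0 0.04 0 0 0 -1;0 0 0.04 0 0 0 -1'
python3 -m handwheel '0 0 0.02 0 0 0 -1;0 0 0.04 0 0 0 -1;0 0 0.04 0 0 0 -1'
python3 -c "
from h import *
save(viewer.capture('side'),'s2')
a=cv2.imread('pics/s2.png')[80:220,270:420]; cv2.imwrite('pics/s2c.png',cv2.resize(a,(600,560),interpolation=2))"
```

```text
time: 6.77
tool_pos: [508.9, -278.9, 103.8]
tcp_rot: [-3.14, -0.001, 1.574]
contact_force: [0.7, 0.2, -4.7]
grip_width: 15.8
finger_force: 30.0
time: 7.02
tool_pos: [509.1, -279.0, 100.0]
tcp_rot: [-3.141, -0.001, 1.574]
contact_force: [0.3, -0.0, -5.3]
grip_width: 15.5
finger_force: 30.0
```

View pics/s2c.png

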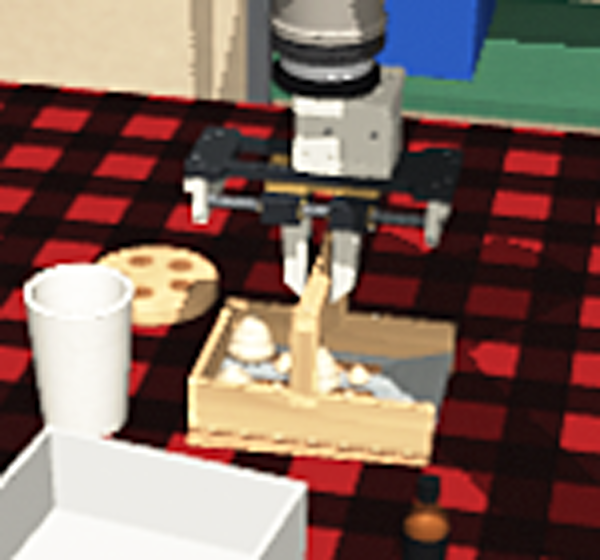

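The crop shows the fingertips holding the bar at about (315,285), with the sieve still hanging. The fingers caught the bar late, so I'll lower it until it touches and take a new grip.

```bash

python3 -m handwheel '0 0 0.015 0 0 0 -1;0 0 0.03 0 0 0 -1;0 0 0.03 0 0 0 -1'
python3 -m handwheel '0 0 0.02 0 0 0 -1;0 0 0.03 0 0 0 -1;0 0 0.03 0 0 0 -1'
```

```text
time: 7.32
tool_pos: [509.3, -279.2, 97.4]
tcp_rot: [-3.141, -0.0, 1.574]
contact_force: [-0.6, 0.6, -6.0]
grip_width: 15.8
finger_force: 30.0
time: 7.57
tool_pos: [509.6, -279.4, 96.0]
tcp_rot: [3.141, 0.001, 1.574]
contact_force: [-2.2, 0.9, 4.5]
grip_width: 15.8
finger_force: 30.0
```

```bash

python3 -m handwheel '0 0 0 0 0 0 -0.4; 0 0 0 0 0 0 -0.4; 0 0 0 0 0 0 -0.4; 0 0 0.05 0 0 0 -0.4; 0 0 0.1 0 0 0 -0.4; 0 0 0.1 0 0 0 -1; 0 0 0.1 0 0 0 -1; 0 0 0.1 0 0 0 -1'
python3 -m handwheel '0 0 0 0 0 0 -1; 0 0 0 0 0 0 -1; 0 0 0 0 0 0 -1;0 0 0 0 0 0 -1'
python3 -m handwheel '0 0 -0.01 0 0 0 -1; 0 0 -0.03 0 0 0 -1; 0 0 -0.06 0 0 0 -1; 0 0 -0.1 0 0 0 -1; 0 0 -0.15 0 0 0 -1; 0 0 -0.19 0 0 0 -1; 0 0 -0.22 0 0 0 -1; 0 0 -0.23 0 0 0 -1'
```

```text
time: 8.23
tool_pos: [509.2, -279.1, 84.2]
tcp_rot: [-3.141, -0.001, 1.574]
contact_force: [-0.9, -0.7, -4.2]
grip_width: 16.0
finger_force: 30.0
time: 8.57
tool_pos: [509.1, -279.1, 84.4]
tcp_rot: [-3.141, -0.001, 1.574]
contact_force: [0.4, 0.6, -4.8]
grip_width: 15.7
finger_force: 30.0
time: 9.23
tool_pos: [509.7, -279.5, 108.6]
tcp_rot: [3.14, 0.001, 1.574]
contact_force: [-0.9, -0.1, -4.7]
grip_width: 15.7
finger_force: 30.0
```

```bash

python3 -m handwheel '0 0 -0.03 0 0 0 -1; 0 0 -0.1 0 0 0 -1; 0 0 -0.22 0 0 0 -1; 0 0 -0.38 0 0 0 -1; 0 0 -0.54 0 0 0 -1; 0 0 -0.66 0 0 0 -1; 0 0 -0.72 0 0 0 -1; 0 0 -0.74 0 0 0 -1'
python3 - <<'E'
from h import *
np.set_printoptions(precision=1,suppress=True)
t=viewer.capture('top');s=viewer.capture('side')
a=cv2.resize(t['frame'][140:250,370:470],(400,440),interpolation=2);b=cv2.resize(s['frame'][60:220,280:420],(385,440),interpolation=2)
cv2.imwrite('pics/c3.png',np.hstack([a,b])[:,:,::-1])
o=bot.get_obs();print(o['tool_pos'])
for p in(t,s):
  for r in viewer.recognise('mat',p)[:2]:print(r['score'],r['centre'],toz(p,r['centre'],4))
E
```

```text
time: 9.9
tool_pos: [509.8, -279.5, 183.1]
tcp_rot: [3.14, 0.001, 1.574]
contact_force: [-0.5, 0.2, -5.0]
grip_width: 15.4
finger_force: 30.0
[ 509.3 -279.2  181.7]
0.76 [399.9, 186.3] [ 542.8 -228.     4. ]
0.7 [403.2, 176.1] [ 573.2 -239.4    4. ]
0.65 [349.8, 180.2] [ 504.7 -276.7    4. ]
```

View pics/c3.png

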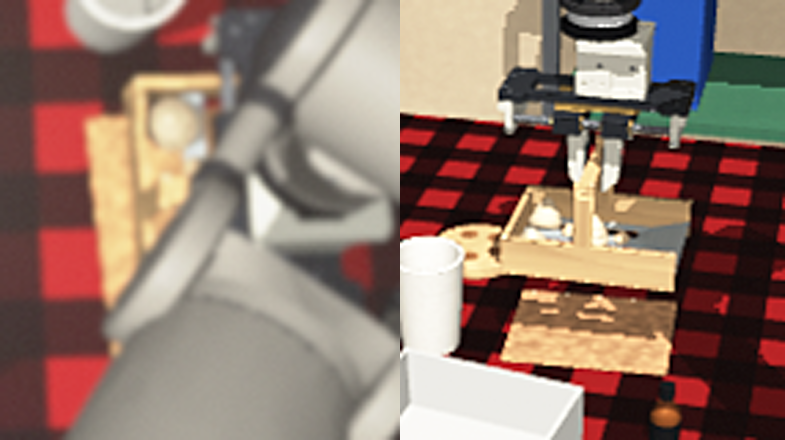

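The crop shows the sieve level in the grip with the shells still inside, and the whole mat uncovered below it. Next I'll carry it to the tub.

```bash

python3 -m handwheel '0.03 0 0 0 0 0 -1; 0.08 0 0 0 0 0 -1; 0.16 0 0 0 0 0 -1; 0.27 0 0 0 0 0 -1; 0.4 0 0 0 0 0 -1; 0.55 0.02 0 0 0 0 -1; 0.71 0.04 0 0 0 0 -1; 0.87 0.06 0 0 0 0 -1'
python3 -m handwheel '0.16 0.03 0 0 0 0 -1; 0.32 0.07 0 0 0 0 -1; 0.48 0.12 0 0 0 0 -1; 0.64 0.18 0 0 0 0 -1; 0.8 0.24 0 0 0 0 -1; 0.96 0.3 0 0 0 0 -1'
python3 -m handwheel '0.16 0.06 0 0 0 0 -1; 0.32 0.11 0 0 0 0 -1; 0.48 0.15 0 0 0 0 -1; 0.64 0.17 0 0 0 0 -1; 0.78 0.18 0 0 0 0 -1; 0.89 0.18 0 0 0 0 -1; 0.97 0.18 0 0 0 0 -1; 1 0.18 0 0 0 0 -1'
python3 - <<'E'
from h import *
np.set_printoptions(precision=1,suppress=True)
t=viewer.capture('top');s=viewer.capture('side')
for p in(t,s):
  for n,z in (('mat',4),('small1_mid',110),('big1_mid',120),('sieve',120)):
    for r in viewer.recognise(n,p)[:5]:print(n,r['score'],np.array(r['centre']),toz(p,r['centre'],z))
m=viewer.cut_out('mat',s)[0]['pixels'];q=cv2.minAreaRect(np.argwhere(m)[:,::-1].astype(np.float32));print([toz(s,x,4) for x in cv2.boxPoints(q)])
a=cv2.resize(t['frame'][100:240,260:440],(450,350),interpolation=2);b=cv2.resize(s['frame'][80:270,230:420],(350,350),interpolation=2)
cv2.imwrite('pics/c4.png',np.hstack([a,b])[:,:,::-1])
E
```

```text
time: 10.77
tool_pos: [515.2, -190.1, 181.8]
tcp_rot: [3.141, -0.0, 1.574]
contact_force: [-0.1, -0.1, -5.1]
grip_width: 15.7
finger_force: 30.0
time: 11.27
tool_pos: [544.9, -93.8, 181.9]
tcp_rot: [3.141, -0.0, 1.575]
contact_force: [0.7, 0.1, -5.5]
grip_width: 15.8
finger_force: 30.0
time: 11.93
tool_pos: [562.2, 5.7, 181.8]
tcp_rot: [-3.141, -0.0, 1.575]
contact_force: [-0.1, -1.1, -5.4]
grip_width: 15.6
finger_force: 30.0
sieve 0.7 [299.2 176. ] [563.4  64.1 120. ]
mat 0.92 [358.5 178.3] [ 480.7 -293.6    4. ]
big1_mid 0.56 [278.4 196.4] [630.1  20.9 120. ]
sieve 0.7 [304.7 194.8] [568.7  -0.7 120. ]
sieve 0.65 [376.7 213.6] [383.5  37.7 120. ]
[array([ 578. , -196.6,    4. ]), array([ 607.5, -348.4,    4. ]), array([ 424.6, -357.1,    4. ]), array([ 410.8, -207.2,    4. ])]
```

View pics/c4.png

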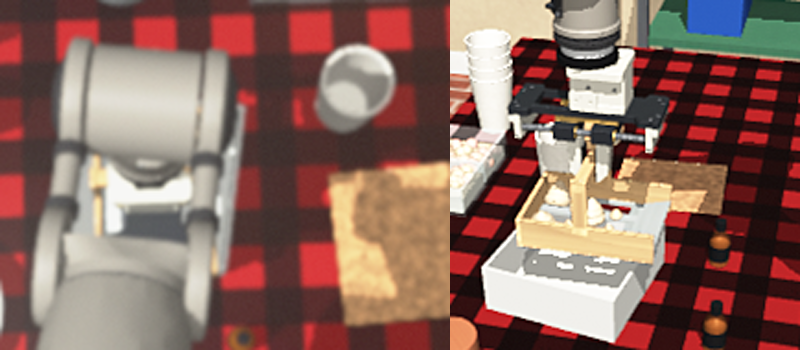

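The side crop shows the sieve over the tub at about (590,215), with the small shells still on the bars. The mat is clear, with its centre at about (505,-278). Shaking along y now.

```bash

python3 -m handwheel '0.15 0 0 0 0 0 -1; -0.15 0 0 0 0 0 -1; 0.15 0 0 0 0 0 -1; -0.15 0 0 0 0 0 -1; 0.15 0 0 0 0 0 -1; -0.15 0 0 0 0 0 -1; 0.15 0 0 0 0 0 -1; 0 0 0 0 0 0 -1'
python3 -m handwheel '0 0 0 0 0 0 -1; 0 0 0 0 0 0 -1; 0 0 0 0 0 0 -1'
cat > look.py <<'E'
from h import *
import sys
np.set_printoptions(precision=1,suppress=True)
t=viewer.capture('top');s=viewer.capture('side')
for p in(t,s):
  for n in ('small1_mid','big1_mid'):
    for r in viewer.recognise(n,p)[:7]:print(n,round(r['score'],2),np.array(r['centre']),toz(p,r['centre'],10),toz(p,r['centre'],115))
b=cv2.resize(s['frame'][140:270,230:400],(785,600),interpolation=2)
cv2.imwrite('pics/%s.png'%sys.argv[1],b[:,:,::-1])
E
python3 look.py c5
```

```text
time: 13.15
tool_pos: [562.5, 7.3, 181.8]
tcp_rot: [3.141, -0.003, 1.574]
contact_force: [0.5, 2.2, -5.3]
grip_width: 15.6
finger_force: 30.0
time: 13.4
tool_pos: [562.6, 3.9, 181.7]
tcp_rot: [3.141, -0.0, 1.573]
contact_force: [0.4, 0.4, -5.4]
grip_width: 15.6
finger_force: 30.0
```

View pics/c5.png

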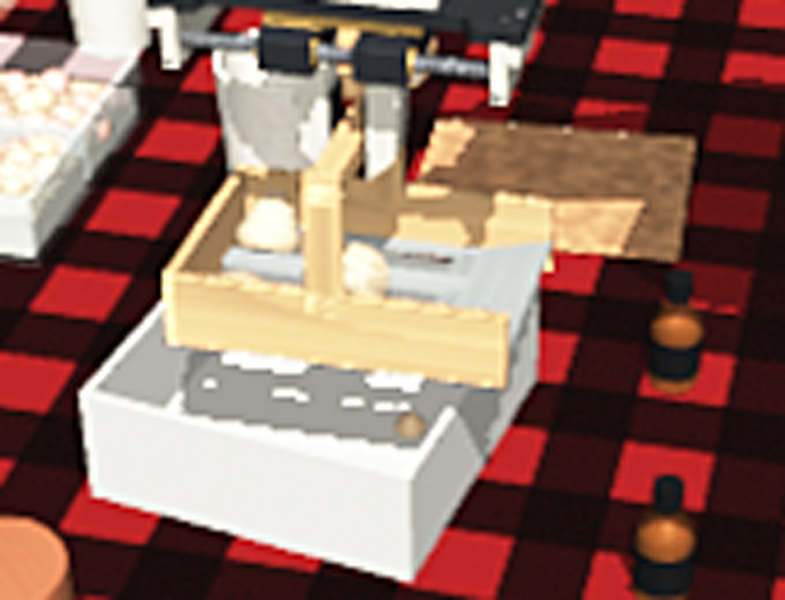

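The side crop shows one small shell in the tub at about (408,425) and no small ones visible in the sieve. The big shells are at (270,222) and (362,268). I'll shake twice more to be safe.

```bash

python3 -m handwheel '0.18 0 0 0 0 0 -1; -0.18 0 0 0 0 0 -1; 0.18 0 0 0 0 0 -1; -0.18 0 0 0 0 0 -1; 0.18 0 0 0 0 0 -1; -0.18 0 0 0 0 0 -1; 0.18 0 0 0 0 0 -1; 0 0 0 0 0 0 -1'
python3 -m handwheel '0.1 0 0 0 0 0 -1; -0.2 0 0 0 0 0 -1; 0.15 0 0 0 0 0 -1; -0.15 0 0 0 0 0 -1; 0.2 0 0 0 0 0 -1; -0.15 0 0 0 0 0 -1; 0.1 0 0 0 0 0 -1; 0 0 0 0 0 0 -1'
python3 -m handwheel '0 0 0 0 0 0 -1; 0 0 0 0 0 0 -1; 0 0 0 0 0 0 -1; 0 0 -0.05 0 0 0 -1; 0 0 -0.15 0 0 0 -1; 0 0 -0.25 0 0 0 -1; 0 0 -0.35 0 0 0 -1; 0 0 -0.4 0 0 0 -1'
python3 look.py c6
```

```text
time: 14.37
tool_pos: [562.4, 8.5, 181.8]
tcp_rot: [3.142, -0.004, 1.575]
contact_force: [-0.2, 2.8, -5.8]
grip_width: 15.6
finger_force: 30.0
time: 15.03
tool_pos: [562.5, 6.8, 181.7]
tcp_rot: [-3.142, -0.003, 1.574]
contact_force: [-1.0, 1.8, -4.7]
grip_width: 15.8
finger_force: 30.0
time: 15.7
tool_pos: [563.5, 3.9, 224.3]
tcp_rot: [3.138, 0.0, 1.574]
contact_force: [0.1, -0.2, -4.5]
grip_width: 16.0
finger_force: 30.0
small1_mid 0.45 [298.2 177.7] [577.8  73.4  10. ] [559.7  67.2 115. ]
small1_mid 0.37 [421.8 201. ] [ 496.2 -288.6   10. ] [ 484.4 -266.3  115. ]
big1_mid 0.35 [303.7 189.5] [ 625.9 -185.6   10. ] [579.7 -30.7 115. ]
```

```bash

python3 -m handwheel '0.03 0 0 0 0 0 -1; 0.08 0 0 0 0 0 -1; 0.16 -0.02 0 0 0 0 -1; 0.27 -0.05 0 0 0 0 -1; 0.4 -0.1 0 0 0 0 -1; 0.55 -0.15 0 0 0 0 -1; 0.71 -0.2 0 0 0 0 -1; 0.87 -0.25 0 0 0 0 -1'
python3 -m handwheel '0.16 -0.06 0 0 0 -0.01 -1; 0.32 -0.12 0 0 0 -0.03 -1; 0.48 -0.18 0 0 0 -0.05 -1; 0.64 -0.25 0 0 0 -0.07 -1; 0.8 -0.32 0 0 0 -0.09 -1; 0.9 -0.37 0 0 0 -0.11 -1; 0.97 -0.4 0 0 0 -0.13 -1; 1 -0.41 0 0 0 -0.14 -1'
cat > look2.py <<'E'
from h import *
import sys
np.set_printoptions(precision=1,suppress=True)
t=viewer.capture('top');s=viewer.capture('side')
for nm,p in(('t',t),('s',s)):
  for n in ('small1_mid','big1_mid'):
    for r in viewer.recognise(n,p)[:8]:print(nm,n,round(r['score'],2),np.array(r['centre']),toz(p,r['centre'],10))
a=cv2.resize(t['frame'][110:270,180:380],(500,400),interpolation=2);b=cv2.resize(s['frame'][160:360,230:380],(300,400),interpolation=2)
cv2.imwrite('pics/%s.png'%sys.argv[1],np.hstack([a,b])[:,:,::-1])
E
python3 look2.py c7
```

```text
time: 16.67
tool_pos: [536.4, 92.8, 221.8]
tcp_rot: [-3.141, -0.0, 1.574]
contact_force: [-0.4, 1.0, -4.8]
grip_width: 15.7
finger_force: 30.0
time: 17.33
tool_pos: [494.4, 193.1, 221.9]
tcp_rot: [-3.142, -0.001, 2.019]
contact_force: [0.7, -0.6, -4.5]
grip_width: 15.5
finger_force: 30.0
s big1_mid 0.39 [294.2 248.6] [577.  79.  10.]
```

View pics/c7.png

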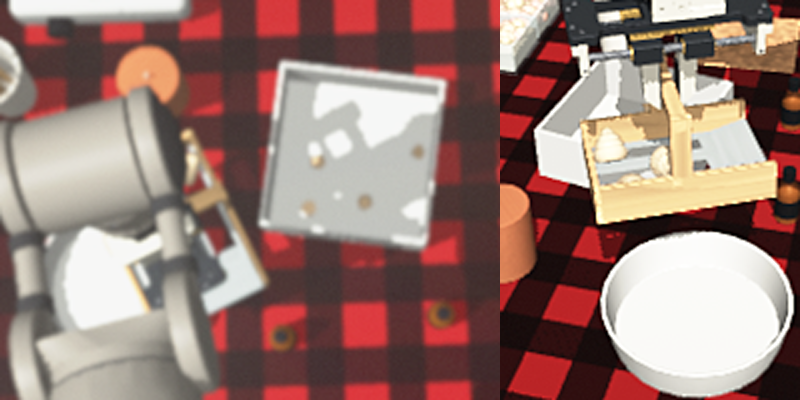

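The top crop shows all four small shells in the tub, at (316,158), (417,152), (364,202) and (307,208). The side crop shows the big shells still in the sieve. Next I'll go to the dish and tip.

```bash

python3 -m handwheel '0.08 0.03 0 0 0 0 -1; 0.2 0.08 0.05 0 0 -0.01 -1; 0.35 0.15 0.1 0 0 -0.02 -1; 0.52 0.22 0.15 0 0 -0.03 -1; 0.7 0.29 0.2 0 0 -0.037 -1; 0.85 0.34 0.25 0 0 -0.037 -1; 0.96 0.37 0.28 0 0 -0.037 -1; 1 0.38 0.3 0 0 -0.037 -1'
python3 -m handwheel '0.03 0 0.05 0 0 0 -1; 0.06 0 0.1 0 0 0 -1; 0.08 0 0.16 0 0 0 -1; 0.08 0 0.2 0 0 0 -1; 0.08 0 0.2 0 0 0 -1'
python3 -c "
from h import *
t=viewer.capture('top');s=viewer.capture('side')
d=viewer.cut_out('dish',s)
if d:
  m=d[0]['pixels'];e=cv2.fitEllipse(cv2.convexHull(max(cv2.findContours(m.astype(np.uint8),0,1)[0],key=len)));print(e,toz(s,e[0],30))
print(bot.get_obs()['joint_positions'])
"
```

```text
time: 18.3
tool_pos: [486.7, 299.5, 190.8]
tcp_rot: [-3.141, -0.001, 2.132]
contact_force: [0.5, -1.6, -4.9]
grip_width: 15.6
finger_force: 30.0
time: 18.72
tool_pos: [482.9, 303.4, 170.6]
tcp_rot: [-3.14, -0.0, 2.129]
contact_force: [0.1, -0.8, -5.9]
grip_width: 15.6
finger_force: 30.0
((331.0329895019531, 318.2073669433594), (78.22627258300781, 90.89806365966797), 66.35293579101562) [434.70817917 293.55465552  30.        ]
[ 4.26691561e-01  4.72533679e-01  1.47714364e+00 -2.32200167e-05
  1.19145519e+00 -1.31516244e-01]
```

```bash

python3 -m handwheel '0 0.01 0 -0.02 0 0 -1; 0 0.03 0 -0.05 0 0 -1; 0 0.05 -0.01 -0.08 0 0 -1; 0 0.07 -0.015 -0.11 0 0 -1; 0 0.085 -0.02 -0.14 0 0 -1; 0 0.095 -0.025 -0.167 0 0 -1'
python3 -m handwheel '0 0.016 0 -0.03 0 0 -1; 0 0.033 0 -0.06 0 0 -1; 0 0.05 -0.01 -0.09 0 0 -1; 0 -0.01 -0.05 -0.12 0 0 -1; 0 -0.07 -0.1 -0.15 0 0 -1; 0 -0.125 -0.15 -0.17 0 0 -1; 0 -0.125 -0.15 -0.17 0 0 -1; 0 -0.125 -0.15 -0.17 0 0 -1'
python3 look2.py c8; python3 -c "
from h import *
print(bot.get_obs()['joint_positions'])"
```

```text
time: 19.37
tool_pos: [491.2, 308.6, 175.2]
tcp_rot: [2.612, 0.001, 2.129]
contact_force: [-1.1, 2.8, -5.3]
grip_width: 15.8
finger_force: 30.0
time: 20.03
tool_pos: [473.5, 315.2, 179.1]
tcp_rot: [2.349, -0.079, 2.208]
contact_force: [-0.8, 1.4, -4.6]
grip_width: 15.7
finger_force: 30.0
s big1_mid 0.83 [360.1 317.5] [379.8 260.5  10. ]
[ 0.28077613  0.23457014  2.17402179  1.60612534  0.30555577 -1.81123177]
```

View pics/c8.png

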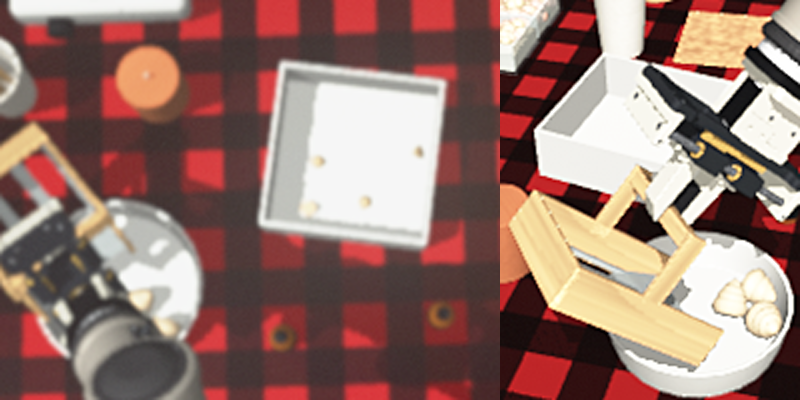

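The side crop shows all three big shells in the dish at about (729,292), (757,287) and (764,318), and the sieve is empty. The top crop shows the four small shells still in the tub. I'll hold briefly, then work out the move back to level.

```bash

python3 -m handwheel '0 0 0 0 0 0 -1; 0 0 0 0 0 0 -1; 0 0 0 0 0 0 -1'
cat > rel.py <<'E'
from h import *
import sys
from scipy.spatial.transform import Rotation as R
np.set_printoptions(precision=3,suppress=True)
a=list(map(float,sys.argv[1:])) # x y z yaw
o=bot.get_obs();Rc=R.from_euler('xyz',o['tcp_rot']);Rt=R.from_euler('xyz',[np.pi,0,a[3]])
print('cur',o['tool_pos'],o['tcp_rot'],'q',o['joint_positions'])
print('t',Rc.inv().apply(np.array(a[:3])-o['tool_pos'])/100,'r',(Rc.inv()*Rt).as_rotvec()/np.pi)
E
python3 rel.py 483 303 215 2.13
python3 -c "
from h import *
s=viewer.capture('side')
for u in[(344.5,306),(358.5,303.5),(362,319)]: q=toz(s,u,20);print(q,np.hypot(q[0]-443,q[1]-281))"
```

```text
time: 20.58
tool_pos: [473.2, 315.7, 178.4]
tcp_rot: [2.352, -0.08, 2.208]
contact_force: [-0.4, 0.1, -4.0]
grip_width: 16.0
finger_force: 30.0
cur [473.206 315.709 178.434] [ 2.352 -0.08   2.208] q [ 0.281  0.235  2.175  1.61   0.306 -1.815]
t [-0.131  0.27  -0.264] r [ 0.25  -0.034  0.014]
[416.27446767 245.67820074  20.        ] 44.293155012116834
[388.66351854 231.88634965  20.        ] 73.2434561483589
[374.22097309 272.3901633   20.        ] 69.31582669887855
```

```bash

python3 -m handwheel '-0.02 0.03 -0.03 0.03 -0.004 0.002 -1; -0.03 0.07 -0.07 0.06 -0.008 0.003 -1; -0.05 0.1 -0.1 0.09 -0.012 0.005 -1; -0.07 0.13 -0.13 0.12 -0.016 0.007 -1; -0.09 0.17 -0.17 0.155 -0.02 0.009 -1; -0.1 0.2 -0.2 0.19 -0.025 0.01 -1; -0.12 0.24 -0.24 0.22 -0.03 0.012 -1; -0.13 0.27 -0.264 0.25 -0.034 0.014 -1'
python3 -m handwheel '0 0 0 0 0 0 -1; 0 0 0 0 0 0 -1'
python3 rel.py 483 303 215 2.13
```

```text
time: 21.3
tool_pos: [482.4, 300.3, 215.4]
tcp_rot: [2.816, -0.071, 2.175]
contact_force: [0.4, 3.2, -3.5]
grip_width: 15.8
finger_force: 30.0
time: 21.47
tool_pos: [483.5, 304.2, 215.2]
tcp_rot: [2.805, -0.075, 2.183]
contact_force: [-1.0, -0.8, -5.0]
grip_width: 15.7
finger_force: 30.0
cur [483.54  304.165 215.199] [ 2.805 -0.075  2.183] q [ 0.338  0.268  1.721  0.21   0.857 -0.375]
t [-0.007 -0.011 -0.002] r [ 0.106 -0.027  0.013]
```

```bash

python3 -m handwheel '0 0 0 0.035 -0.009 0.004 -1; 0 0 0 0.07 -0.018 0.008 -1; 0 0 0 0.106 -0.027 0.013 -1; 0 0 0 0.106 -0.027 0.013 -1; 0 0 0 0.106 -0.027 0.013 -1'
python3 rel.py 483 303 215 1.571
```

```text
time: 21.88
tool_pos: [482.0, 304.1, 212.3]
tcp_rot: [-3.14, -0.002, 2.13]
contact_force: [0.7, -0.1, -5.0]
grip_width: 15.6
finger_force: 30.0
cur [482.024 304.135 212.346] [-3.14  -0.002  2.13 ] q [ 0.427  0.437  1.419  0.002  1.288 -0.132]
t [-0.015  0.002 -0.027] r [-0.001 -0.     0.178]
```

```bash

python3 -m handwheel '-0.1 0 0 0 0 0.03 -1; -0.25 -0.03 0 0 0 0.06 -1; -0.4 -0.07 0 0 0 0.09 -1; -0.55 -0.1 0 0 0 0.12 -1; -0.7 -0.14 0 0 0 0.15 -1; -0.84 -0.17 0 0 0 0.178 -1; -0.84 -0.17 0 0 0 0.178 -1'
python3 -m handwheel '-0.2 0 0 0 0 0 -1; -0.45 0 0 0 0 0 -1; -0.7 0 0 0 0 0 -1; -1 0 0 0 0 0 -1' | grep pos
python3 -m handwheel '-0.25 0 0 0 0 0 -1; -0.5 0 0 0 0 0 -1; -0.75 0 0 0 0 0 -1; -1 0 0 0 0 0 -1' | grep pos
python3 -m handwheel '-0.25 0 0 0 0 0 -1; -0.5 0 0 0 0 0 -1; -0.75 0 0 0 0 0 -1; -1 0 0 0 0 0 -1' | grep pos
python3 -m handwheel '-0.25 0 0 0 0 0 -1; -0.5 0 0 0 0 0 -1; -0.75 0 0 0 0 0 -1; -1 0 0 0 0 0 -1' | grep pos
python3 -m handwheel '-0.25 0 0 0 0 0 -1; -0.5 0 0 0 0 0 -1; -0.7 0 0 0 0 0 -1; -0.85 0 0 0 0 0 -1; -0.95 0 0 0 0 0 -1; -0.95 0 0 0 0 0 -1; -0.95 0 0 0 0 0 -1'
python3 rel.py 509 -279 115 1.571
```

```text
time: 22.47
tool_pos: [512.2, 220.2, 214.6]
tcp_rot: [3.14, 0.0, 1.563]
contact_force: [-0.7, 1.1, -3.5]
grip_width: 15.8
finger_force: 30.0
tool_pos: [510.9, 123.0, 215.0]
tool_pos: [510.7, 22.3, 215.4]
tool_pos: [510.6, -77.5, 215.8]
tool_pos: [510.5, -177.4, 216.1]
time: 24.38
tool_pos: [510.7, -271.7, 216.5]
tcp_rot: [-3.141, 0.002, 1.568]
contact_force: [0.1, -0.6, -4.1]
grip_width: 15.9
finger_force: 30.0
cur [ 510.674 -271.68   216.538] [-3.141  0.002  1.568] q [-0.62   0.448  1.389 -0.002  1.304 -0.616]
t [-0.071 -0.016  1.016] r [-0.     0.001 -0.001]
```

```bash

python3 -m handwheel '-0.02 0 0.1 0 0 0 -1; -0.04 0 0.3 0 0 0 -1; -0.07 0 0.5 0 0 0 -1; -0.07 0 0.7 0 0 0 -1; -0.07 0 0.85 0 0 0 -1; -0.07 0 0.95 0 0 0 -1; -0.07 0 1 0 0 0 -1; -0.07 0 1 0 0 0 -1'
python3 -m handwheel '0 0 0.05 0 0 0 -1; 0 0 0.1 0 0 0 -1; 0 0 0.15 0 0 0 -1; 0 0 0.2 0 0 0 -1; 0 0 0.23 0 0 0 -1; 0 0 0.25 0 0 0 -1; 0 0 0.25 0 0 0 -1; 0 0 0.25 0 0 0 -1'
python3 -m handwheel '0 0 0.01 0 0 0 -1; 0 0 0.02 0 0 0 -1; 0 0 0.03 0 0 0 -1; 0 0 0.03 0 0 0 -1'
```

```text
time: 25.05
tool_pos: [510.4, -278.8, 115.6]
tcp_rot: [-3.139, 0.002, 1.568]
contact_force: [-0.2, -1.1, -3.7]
grip_width: 15.9
finger_force: 30.0
time: 25.72
tool_pos: [510.9, -280.4, 95.3]
tcp_rot: [3.141, 0.006, 1.567]
contact_force: [-7.4, 4.5, 20.3]
grip_width: 15.9
finger_force: 30.0
time: 26.05
tool_pos: [510.9, -281.1, 93.6]
tcp_rot: [3.14, 0.007, 1.567]
contact_force: [-10.9, 4.1, 28.0]
grip_width: 15.5
finger_force: 30.0
```

```bash

python3 -m handwheel '0 0 -0.04 0 0 0 -1; 0 0 -0.04 0 0 0 0.6; 0 0 -0.04 0 0 0 0.6; 0 0 -0.04 0 0 0 0.6; 0 0 -0.04 0 0 0 0.6; 0 0 -0.04 0 0 0 0.6; 0 0 -0.04 0 0 0 0.6; 0 0 -0.04 0 0 0 0.6'
python3 -m handwheel '0 0 0 0 0 0 0.6; 0 0 0 0 0 0 0.6; 0 0 -0.1 0 0 0 0.6; 0 0 -0.3 0 0 0 0.6; 0 0 -0.6 0 0 0 0.6; 0 0 -0.9 0 0 0 0.6; 0 0 -1 0 0 0 0.6'
python3 -m handwheel '0 -0.3 -0.3 0 0 0 0.6; 0 -0.6 -0.3 0 0 0 0.6; 0.3 -0.9 -0.3 0 0 0 0.6; 0.6 -0.9 -0.3 0 0 0 0.6; 0.9 -0.9 -0.3 0 0 0 0.6; 0.9 -0.9 -0.3 0 0 0 0.6'
python3 - <<'E'
from h import *
np.set_printoptions(precision=1,suppress=True)
t=viewer.capture('top');s=viewer.capture('side')
for nm,p in(('t',t),('s',s)):
  for n,z in (('small1_mid',10),('big1_mid',20),('sieve',25),('mat',4),('sieve_grip',104)):
    for r in viewer.recognise(n,p)[:8]:print(nm,n,round(r['score'],2),np.array(r['centre']),toz(p,r['centre'],z))
# compare sieve mask with the expected outline
def box(x0,y0):
  P=[(x0+a,y0+b,c) for a in(-95,86) for b in(-64,64) for c in(4,46)]+[(x0+a,y0+b,112) for a in(-8,8) for b in(-64,64)]
  return P
for nm,p in(('t',t),('s',s)):
  r=viewer.cut_out('sieve',p)[0]; m=np.argwhere(r['pixels'])[:,::-1]
  e=proj(p,box(510,-281)); print(nm,m.min(0),m.max(0),e.min(0),e.max(0))
E
```

```text
time: 26.72
tool_pos: [510.7, -279.8, 92.6]
tcp_rot: [-3.14, 0.003, 1.567]
contact_force: [-0.0, -0.1, -0.2]
grip_width: 58.0
finger_force: 0.0
time: 27.3
tool_pos: [512.4, -280.6, 198.2]
tcp_rot: [3.136, 0.008, 1.567]
contact_force: [0.6, 0.3, 0.6]
grip_width: 73.4
finger_force: 0.0
time: 27.8
tool_pos: [420.1, -185.0, 223.1]
tcp_rot: [-3.14, 0.001, 1.569]
contact_force: [-0.4, 0.5, 1.0]
grip_width: 73.8
finger_force: 0.0
t sieve 0.96 [425.2 171.8] [ 580.2 -300.4   25. ]
t mat 0.5 [429.6 173.3] [ 579.  -317.8    4. ]
t mat 0.31 [227.3 235. ] [414.2 287.5   4. ]
t mat 0.24 [421.8 171. ] [ 586.7 -295.3    4. ]
t sieve_grip 0.71 [434.1 172.7] [ 562.9 -306.9  104. ]
t sieve_grip 0.26 [428.6 174.2] [ 559.2 -291.6  104. ]
s big1_mid 0.59 [358.9 317.3] [381.2 269.4  20. ]
s big1_mid 0.44 [350.2 174.9] [ 504.9 -281.7   20. ]
s sieve 0.63 [349.2 170.8] [ 511.  -296.8   25. ]
s sieve 0.35 [335.1 190.9] [ 529.2 -176.7   25. ]
s sieve_grip 0.89 [348.5 176.4] [ 484.1 -136.7  104. ]
s sieve_grip 0.4 [340.3 318. ] [404.2 353.  104. ]
t [396 166] [450 194] [395.2 164.6] [450.4 229.5]
s [315 139] [382 195] [316.  138.2] [382.8 194.4]
```

The side-view mask matches an upright sieve at (510,-281) to within a pixel, about 5 mm from the mat's centre, and nothing is touching it. Handing in.

```bash
python3 -c "
from plant import bot
print(bot.close_job())"
```

```text
the job is handed in; nothing more can be done
None
```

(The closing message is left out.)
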